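Open the sherd carrier and lay its cover on the rest board

ROBOT

A 6-joint arm with a two-finger parallel gripper is mounted at the origin on the work surface. World frame = base frame: x ahead of the robot, y to its left, z up, the work surface at z = 0. Lengths are in m, angles in rad, forces in N, time in s.
With the tool pointing down it reaches from about 0.375 to 0.9 m from the base axis. Payload 3.1 kg.
Tool frame: the origin (TCP) lies on the centre line of the jaws, within the pads' length; the fingertips stand 22 mm ahead of it and the grasp point (between the pads) lies 3 mm ahead of it; z points along the fingers, x is the direction in which the jaws open and shut, and the axes are right-handed (so a half turn about z gives the same grasp; the last joint's range is limited). The gripper opens to 87 mm and grips with 3 to 60 N. Pads are 19 mm wide; open, the fingers measure 117 mm over their backs; the gripper's body (75 mm by 190 mm) begins 51 mm behind the grasp point.
Start: joints at [-1.419, 0.527, 1.433, -0, 1.181, -0.178], TCP at [0.202, -0.591, 0.206] pointing down, gripper open.
Joint ranges: [-3.08, 3.08], [-0.75, 2.2], [0.22, 2.44], [-1.43, 4.57], [0, 2.65], [-2.85, 2.85]. Speed limits (rad/s): [2.79, 2.79, 3.14, 3.14, 3.14, 3.14].

INTERFACE

Orientations are given as a unit quaternion [x, y, z, w].
In Python, from rig import robot, camera, order gives the robot as it stands.
- The arm moves only by the shell command python3 -m pendant 'ROWS' [OPENING] [FORCE]. ROWS is JSON, a list of rows, each a list of 2 entries, a list of its own where there are three numbers: the shift along the tool's x, y, z in mm, then the turn about the tool's z in degrees. A call has 1 to 8 rows; each row shifts and turns the commanded pose from where the row before left it, along the tool's axes as they then stand; what a row does not reach is not made up. A row lasts 1/8 s, in which the tool goes at most 62.5 mm and 10.7 degrees, less where a joint would pass 70% of its speed; a pose out of reach is approached as far as the arm can. A call with a gripper value outside its range is refused whole. OPENING is the finger opening in mm, from 0 to 87, set as the call begins (- or left out, the last holds). The fingers move at their own pace and stop on an object; FORCE is the grip in N (left out, the last holds). Time passes only in rows, so rows that do not move let the fingers close. It gives the time, the measured TCP pose, the force and the opening at its end, in the units of the state.
- robot.get_obs(): the state, without advancing time (a new reading comes with each control period).
- camera(name): name is "side" or "top" or "wrist"; returns a dict with "pixels" (480x640x3 uint8, blue, green, red), "mtx" (3x3 intrinsics, pixels), "k1" (the pictures are not rectified: a ray, as slopes to the right and down, at radius r is drawn at 1 + k1 r^2 times it, then the intrinsics apply), "R" (3x3) and "t" (3): a world point X has camera coordinates R X + t. Camera axes: x right, y down, z forward; pixel columns grow to the right and rows downward; lengths in m; the calibration is good to about 2 mm. A picture is of the moment at which its call begins. There is no depth.
- order.hand_in(): hands the job in, once; it reports no verdict.
The state is a dict: "time": time; "q": joint angles; "joint_velocities": joint speeds; "joint_torque": joint torques, N m; "position": TCP position; "tool_rot": TCP orientation; "ft_force": force on the tool from outside, world axes, zero at the start; "moment": the same for the moment, N m; "grip_width": finger opening in m.
Only numpy, scipy, OpenCV 4.12 (cv2) and the standard library are available. Lean on these libraries where they do the work, as an engineer would, in place of code of your own. Each camera call takes 0.05 s, during which the arm holds its last target. There are 200 camera calls.

TASK

Open the dark sherd carrier case on the drafting table: loosen its two brass thumbscrews one after the other, each about a quarter turn anticlockwise seen from above so that its steel tongue swings well clear of the aluminium cover, and only then lift the cover straight up out of the case. Lay the cover gently and flat in the middle of the blue rest board, its long side along the board's long side, and let go.

Things in the scene. Friction and masses are not known exactly. Their poses are not given: they have to be found in the camera images.
- cover: Aluminium plate 90 (x) x 150 (y) x 6 mm, 250 g; origin: centre of underside, z up. Black rib handle amid it: 50 mm along x, 14 thick in y, 6 to 36 above origin; pinch from above. Starts in a recess (2 mm play, flush rim) of a fixed dark case 110 x 226 x 40 mm, underside 34 mm above the table; a lift of 10 mm frees it. Screw axes, on the case: its x = 0, y = +91 (screw_a), -91 mm (screw_b).
- screw_a (a joint): Thumbscrew off the cover's +y end, rad: 0 to 1.9 (stop), grows anticlockwise from above, stays put, 0.05 N m friction. Brass wing bar 34 long, 10 thick, centred on the axis, 46 to 76 mm above the table. Under it a steel tongue along the wing, 5 thick, reaches 26 mm. At 0 both lie along the cover's y, tongue over the cover, locking it; starts at 0 to 0.25. From 1.15 the tongue is clear: loosened.
- screw_b (a joint): The same thumbscrew at the cover's -y end: same sizes, heights and friction; also grows anticlockwise from above, 0 to 1.9, starts at 0 to 0.25, loosened from 1.15. At 0 its wing lies along the cover's y axis and its tongue points to the cover's middle (along the cover's +y).
- board: Blue rest board, fixed flat on the table, 160 mm (its x) by 220 mm (its y) by 6 mm thick. Origin: centre of its underside, at table height; z up. The cover goes on top with its y axis along the board's y axis, either way round.
Things that resemble listed ones, but are neither listed nor needed, are in the scene too. Leave any green or turquoise look-alike of the cover alone.

How it is judged:
By the outcome, as a careful person would: the job done as asked, in the order asked, and still so for the second after the job is handed in, with the robot touching nothing.
It also fails if it takes over 56 s, if anything falls off the work surface, if the arm or the gripper's body presses on something with over 40 N, if the wrist force passes 120 N, or if a joint passes its speed limit or range.

## Working session

There is one attempt and no reset: what is moved stays moved. The work goes in short steps, Python scripts to look and compute and a shell command to move; the robot and the scene stay as the last step left them, time stands still between calls to the robot, and variables do not carry over. Pictures are saved under pics/ and viewed, about 8 in all and at most 12, crops included, and the job is handed in when it is done.

```bash
ls && mkdir -p pics
python3 - <<'E'
from rig import robot,camera
import cv2,numpy as np
o=robot.get_obs();print(o)
for n in ("top","side"):
    c=camera(n);cv2.imwrite(f"pics/{n}0.png",c["pixels"]);print(n,c["mtx"].tolist(),c["k1"],np.round(c["R"],3).tolist(),c["t"])
E
```

```text
pics
{'time': 0.0, 'q': array([-1.41949449e+00,  5.28457802e-01,  1.43392954e+00, -9.57472892e-06,
        1.18135476e+00, -1.78490703e-01]), 'joint_velocities': array([-2.65254293e-04, -2.13336643e-03,  7.21806074e-04, -7.14752979e-04,
       -2.54092938e-05, -4.26739685e-04]), 'joint_torque': array([ 3.61968969e-04, -4.40044963e+01, -1.76591206e+01,  6.35488098e-02,
        5.83729148e-02, -1.52021312e-04]), 'position': array([ 0.20231655, -0.59053208,  0.20456813]), 'tool_rot': array([ 8.13587327e-01, -5.81441748e-01, -7.52715368e-04, -7.67116682e-04]), 'ft_force': array([-0.13723312,  0.51517757, -0.7251353 ]), 'moment': array([-0.06344223, -0.02769299,  0.00885117]), 'grip_width': 0.08685086125745038}
top [[459.5177413285491, 0.0, 318.42196146226365], [0.0, 459.5177413285491, 241.08004426333787], [0.0, 0.0, 1.0]] -0.031556624775984136 [[0.006, -1.0, -0.003], [-0.997, -0.005, -0.081], [0.081, 0.003, -0.997]] [-0.11316941  0.50065415  0.98341894]
side [[567.9579520778636, 0.0, 320.1214061339168], [0.0, 567.9579520778636, 250.5315057847725], [0.0, 0.0, 1.0]] -0.09451119534649878 [[-0.753, -0.658, 0.015], [-0.46, 0.51, -0.727], [0.471, -0.554, -0.686]] [0.30855309 0.32246642 0.89137949]
```

View pics/top0.png

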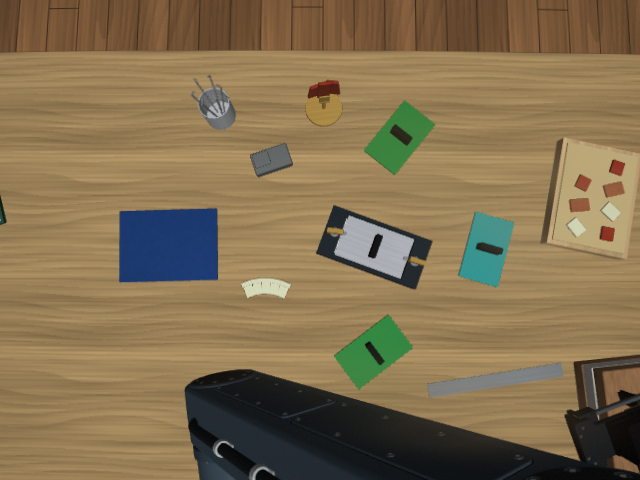

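View pics/side0.png

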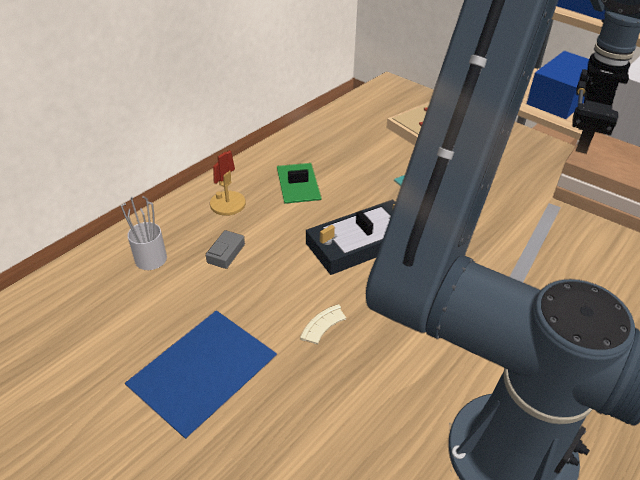

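Top view: the candidates are the aluminium cover with black rib in the dark case at (375,247), green plates at (400,137) and (373,352), and a turquoise plate at (487,249). I choose the one in the dark case with brass screws at (336,231) and (417,261). The blue board is at (168,245). In the side view the case is at (355,235) and the board at (200,372).

```bash
cat > h.py <<'E'
import numpy as np,cv2
def ray(c,u,v):
    m=c["mtx"];k=c["k1"];d=np.array([(u-m[0,2])/m[0,0],(v-m[1,2])/m[1,1]])
    p=cv2.undistortPoints(np.array([[[u,v]]],float),m,np.array([k,0,0,0.]))[0,0]
    R=np.array(c["R"]);return -R.T@np.array(c["t"]),R.T@np.array([p[0],p[1],1.])
def plane(c,u,v,z):
    o,d=ray(c,u,v);return o+d*(z-o[2])/d[2]
def tri(c1,p1,c2,p2):
    o1,d1=ray(c1,*p1);o2,d2=ray(c2,*p2);s=np.linalg.lstsq(np.c_[d1,-d2],o2-o1,rcond=None)[0]
    a=o1+s[0]*d1;b=o2+s[1]*d2;return (a+b)/2,np.linalg.norm(a-b)
def blobs(mask,amin=30):
    cs,_=cv2.findContours(mask.astype(np.uint8),cv2.RETR_EXTERNAL,cv2.CHAIN_APPROX_NONE)
    return [c for c in cs if cv2.contourArea(c)>amin]
def rect(c,cont,z):
    P=np.array([plane(c,*p[0].astype(float),z)[:2] for p in cont])*1000
    (x,y),(w,h),a=cv2.minAreaRect(P.astype(np.float32))
    if w<h: w,h,a=h,w,a+90
    return np.round([x,y,w,h,(a+90)%180-90],1)   # centre mm, long, short, angle of long side deg
def hsv(c): return cv2.cvtColor(c["pixels"],cv2.COLOR_BGR2HSV)
def brass(c): h=hsv(c);return cv2.inRange(h,(12,120,110),(28,255,255))
def blue(c): return cv2.inRange(hsv(c),(105,150,50),(125,255,255))
def dark(c): return cv2.inRange(hsv(c),(0,0,0),(180,255,70))
E
python3 - <<'E'
from h import *
from rig import camera
t=camera("top");s=camera("side")
def win(m,x0,y0,x1,y1):
    r=np.zeros_like(m);r[y0:y1,x0:x1]=m[y0:y1,x0:x1];return r
for b in blobs(win(blue(t),80,180,250,310),500): print("board",rect(t,b,.006))
m=win(dark(t),310,195,440,300)
for b in blobs(m,500): print("case",rect(t,b,.04))
for b in blobs(win(dark(t),365,230,387,262),50): print("rib top view",rect(t,b,.07), b.reshape(-1,2).mean(0))
# brass differs from the table wood in saturation
for b in blobs(cv2.inRange(hsv(t),(12,150,80),(28,255,255))&win(np.full_like(m,255),315,200,440,300),8): print("brass",b.reshape(-1,2).mean(0),rect(t,b,.076))
# heights by two views: board corners
def corners(c,m):
    b=max(blobs(m,500),key=cv2.contourArea);return cv2.approxPolyDP(b,12,True).reshape(-1,2).astype(float)
ct=corners(t,win(blue(t),80,180,250,310));cs=corners(s,win(blue(s),100,280,300,460))
for p in ct:
    r=[(tri(t,p,s,q)) for q in cs];k=min(r,key=lambda a:a[1]);print("board corner",p,np.round(k[0],4),round(k[1],4))
crop=np.hstack([cv2.resize(t["pixels"][195:300,310:440],None,fx=3,fy=3,interpolation=2),cv2.resize(s["pixels"][195:280,295:405],(408,315),interpolation=2)])
cv2.imwrite("pics/crop1.png",crop);print(crop.shape)
E
```

```text
board [492.6 223.9 217.2 156.9 -88.1]
case [ 488.4 -229.1  224.2  109.9   70.1]
rib top view [ 488.5 -228.3   49.5   15.   -20.2] [375.09433962 245.73584906]
brass [416.52941176 260.55882353] [ 457.3 -312.8   30.6    8.5   71.8]
brass [334.02941176 230.61764706] [ 518.8 -142.9   29.4    9.1   84.6]
board corner [216. 209.] [0.5734 0.1192 0.0036] 0.0002
board corner [120. 212.] [0.5659 0.3358 0.0048] 0.0004
board corner [120. 281.] [0.411  0.3304 0.0018] 0.0008
board corner [216. 278.] [0.4188 0.1153 0.0023] 0.0019
(315, 798, 3)
```

View pics/crop1.png

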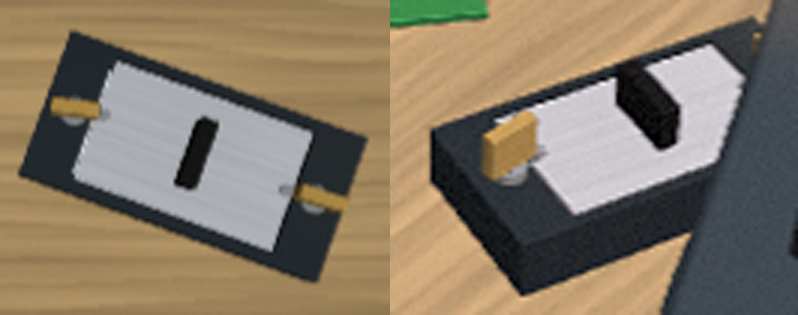

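Crop check: the aluminium cover with its black rib sits in the dark case, with two brass wings, and the tongues point over the cover. Case centre is (488,-229), long axis 70.1°. The wing ends match ±91 mm, and the board is (492,224) at 92°. All fit the given sizes. I start with the nearer screw at (457,-314).

```bash
python3 -m pendant '[[[-10,-20,0],0],[[-24,-44,0],0],[[-24,-44,0],0],[[-24,-44,0],0],[[-24,-44,0],0],[[-24,-44,0],0],[[-24,-44,0],0],[[-24,-44,0],0]]' 60 && python3 -m pendant '[[[0,-10,0],-9],[[0,0,0],-9],[[0,0,0],-9],[[0,0,0],-9],[[0,0,0],-9],[[0,0,0],-8],[[0,0,0],0]]'
cat >> h.py <<'E'
def phi(o):
    from scipy.spatial.transform import Rotation as R
    x=R.from_quat(o["tool_rot"]).as_matrix();return np.degrees(np.arctan2(x[1,0],x[0,0])),x
def go(o,xy,ph):   # shift in tool x,y (mm) and turn (deg) to get to xy (m), jaw angle ph
    p,_=phi(o);d=(np.array(xy)-o["position"][:2])*1000;c,s=np.cos(np.radians(p)),np.sin(np.radians(p))
    t=-((ph-p+90)%180-90);return np.round([c*d[0]+s*d[1],s*d[0]-c*d[1],t],1),round(p,2)
E
python3 - <<'E'
from h import *
from rig import robot,camera
o=robot.get_obs();print(o["time"],o["position"],phi(o)[0],go(o,(.4574,-.3147),-18.2),o["ft_force"])
w=camera("wrist");cv2.imwrite("pics/w1.png",w["pixels"]);print(w["R"],w["t"])
E
```

```text
time: 1.2
position: [0.4562, -0.3136, 0.2057]
tool_rot: [0.814, -0.581, -0.0, -0.0]
ft_force: [-0.7, -0.7, 0.3]
grip_width: 0.0603
time: 2.08
position: [0.4646, -0.3119, 0.2056]
tool_rot: [0.987, -0.158, -0.0, -0.0]
ft_force: [0.2, -0.0, 0.5]
grip_width: 0.0602
2.075 [ 0.46462051 -0.31189994  0.20555993] -18.15069962683551 (array([-6. ,  4.9,  0. ]), np.float64(-18.15)) [ 0.1846014  -0.0279276   0.50667469]
[[ 9.50435294e-01 -3.10922306e-01  2.66884814e-04]
 [-2.96132197e-01 -9.04962253e-01  3.05530756e-01]
 [-9.47548066e-02 -2.90466247e-01 -9.52182170e-01]] [-0.53870934 -0.18174527  0.3461359 ]
```

View pics/w1.png

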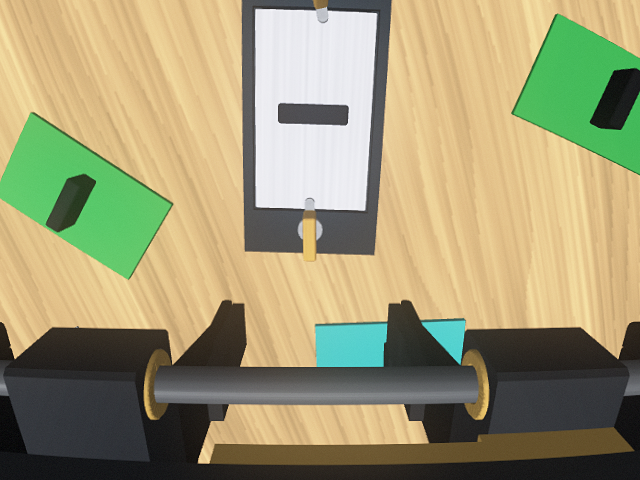

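Wrist view: the near wing is at (309,235) with its tongue at (309,203), the rib at (313,114), and the far wing at the top edge (320,5). The green and turquoise look-alikes are around it.

Run:
```python
from h import *
from rig import robot,camera
w=camera("wrist");t=camera("top")
print("wcam",-w["R"].T@w["t"])
def bl(c,m,x0,y0,x1,y1,z,n):
    r=np.zeros_like(m);r[y0:y1,x0:x1]=m[y0:y1,x0:x1]
    for b in blobs(r,20): 
        q=cv2.minAreaRect(b);print(n,np.round(q[0],1),q[1],rect(c,b,z))
bl(w,cv2.inRange(hsv(w),(10,110,120),(28,255,255)),290,205,325,268,.076,"brass w")
bl(w,dark(w)&255,270,95,360,135,.07,"rib w")
bl(t,cv2.inRange(hsv(t),(12,150,80),(28,255,255)),315,200,440,300,.076,"brass t")
bl(t,dark(t),365,230,387,262,.07,"rib t")
print(np.round([plane(w,*p,.04)[:2] for p in [(244.5,251),(375,255)]],4))
bx=hsv(w)[215:262:6,303:318:2];print(bx.reshape(-1,3)[::8])
print(tri(t,(375.5,246.2),w,(313,114)), tri(t,(417,260.7),w,(309,237)))
```

```text
wcam [ 0.49106101 -0.23168548  0.38526273]
brass w [309.  235.5] (11.999998092651367, 48.99999237060547) [ 458.8 -313.7   38.1    9.1   71.8]
rib t [374.9 245.5] (6.920297145843506, 23.751142501831055) [ 488.6 -227.9   49.5   14.3  -20.2]
[[ 0.399  -0.3188]
 [ 0.5029 -0.3567]]
[[ 19  94 135]
 [ 20 135 233]
 [ 20 137 230]
 [ 20 127 223]
 [ 20 136 214]
 [ 19 134 213]
 [ 20 131 206]
 [ 20 126 227]]
(array([ 0.48882416, -0.23142314,  0.04950429]), np.float64(0.0004756203660818378)) (array([ 0.45774189, -0.31548639,  0.07019995]), np.float64(0.001260489347528336))
```

```bash
python3 -m pendant '[[[-5.5,5.3,10],0],[[0,0,30],0],[[0,0,30],0],[[0,0,25],0],[[0,0,20],0],[[0,0,15],0],[[0,0,0],0]]' 40 20
python3 - <<'E'
from h import *
from rig import robot,camera
o=robot.get_obs();print(o["time"],o["position"],phi(o)[0],go(o,(.4577,-.3152),-18.2),o["ft_force"])
w=camera("wrist");cv2.imwrite("pics/w2.png",w["pixels"])
E
```

```text
time: 3.1
position: [0.4567, -0.3161, 0.0742]
tool_rot: [0.987, -0.158, -0.001, -0.001]
ft_force: [0.6, 0.1, -0.3]
grip_width: 0.0402
3.1 [ 0.45671248 -0.31614757  0.07422765] -18.139121437056797 (array([ 0.6, -1.2,  0.1]), np.float64(-18.14)) [ 0.55870823  0.11797733 -0.27729559]
```

View pics/w2.png

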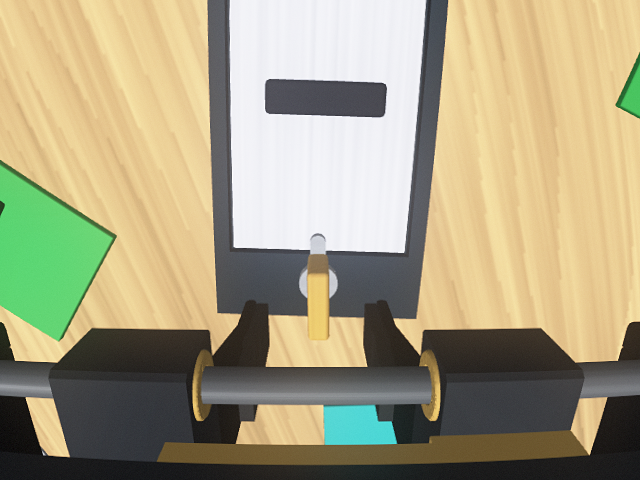

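Wing at (318,297) stands between the fingers, at 268 and 366. Close.

```bash
python3 -m pendant '[[[0.6,-1.2,0],0],[[0,0,0],0],[[0,0,0],0],[[0,0,0],0],[[0,0,0],0],[[0,0,0],0]]' 0 20
```

```text
time: 3.9
position: [0.4586, -0.3158, 0.0756]
tool_rot: [0.988, -0.157, -0.0, 0.0]
ft_force: [-0.1, -0.7, 1.3]
grip_width: 0.0007
```

```bash
cat >> h.py <<'E'
def proj(c,X):
    r,_=cv2.Rodrigues(np.array(c["R"]));return np.round(cv2.projectPoints(np.array([X],float),r,np.array(c["t"],float),c["mtx"],np.array([c["k1"],0,0,0.]))[0][0,0],1)
E
python3 - <<'E'
from h import *
from rig import robot,camera
o=robot.get_obs();w=camera("wrist");p=o["position"];print(p,o["grip_width"],o["ft_force"])
print("tcp",proj(w,p),"tips",proj(w,p-[0,0,.022]))
u=np.array([np.cos(np.radians(71.8)),np.sin(np.radians(71.8)),0])
for s in (-17,17): print(s,proj(w,np.array([.4577,-.3152,.076])+u*s/1000))
cv2.imwrite("pics/w3.png",w["pixels"][180:480,100:540])
E
```

```text
[ 0.45863022 -0.31580805  0.07557332] 0.0006740694219268174 [-0.09205614 -0.66684957  1.3163029 ]
tcp [315.7 306.3] tips [315.7 287.7]
-17 [313.4 338.9]
17 [313.4 271.4]
```

View pics/w3.png

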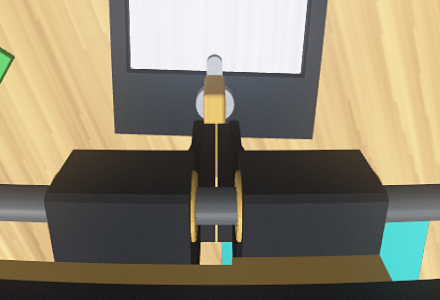

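The fingers shut to 0.7 mm, so nothing is gripped. In the picture the tips look higher than the stated 22 mm ahead of the TCP. I'll open and check their height against both cameras.

```bash
python3 -m pendant '[[[0,0,0],0],[[0,0,0],0],[[0,0,0],0],[[0,0,0],0]]' 40 20
python3 - <<'E'
from h import *
from rig import robot,camera
o=robot.get_obs();w=camera("wrist");s=camera("side");p=o["position"]
ph,M=phi(o);x=M[:,0];y=M[:,1]
print(p,w["mtx"][0,0],"y axis",y)
for dz in (0,-.010,-.022):
  print(dz,[proj(w,p+x*sx*.02+y*sy*.0095+[0,0,dz]).tolist() for sx in(-1,1) for sy in (-1,1)], "side",proj(s,p+[0,0,dz]))
a=cv2.convertScaleAbs(w["pixels"][240:440,210:430],alpha=2.2,beta=20)
u,v=proj(s,p).astype(int);print(u,v);x0=min(max(u-55,0),530);y0=min(max(v-60,0),380)
b=s["pixels"][y0:y0+100,x0:x0+110];print(x0,y0)
cv2.imwrite("pics/c2.png",np.hstack([cv2.resize(a,(440,400),interpolation=2),cv2.resize(b,(352,400),interpolation=2)]))
E
```

```text
time: 4.45
position: [0.4586, -0.3158, 0.0755]
tool_rot: [0.988, -0.157, -0.0, -0.0]
ft_force: [-0.3, -0.3, 0.4]
grip_width: 0.0325
[ 0.45863377 -0.31576395  0.07554064] 429.8441571597137 y axis [-3.10721271e-01 -9.50501073e-01 -3.63220564e-05]
0 [[271.5, 287.1], [272.8, 324.7], [359.9, 287.1], [358.5, 324.7]] side [399.5 202.5]
-0.01 [[273.5, 278.9], [274.7, 315.1], [357.9, 278.9], [356.6, 315.1]] side [399.  206.1]
-0.022 [[275.7, 270.1], [276.8, 304.6], [355.6, 270.1], [354.5, 304.7]] side [398.4 210.3]
399 202
344 142
```

View pics/c2.png

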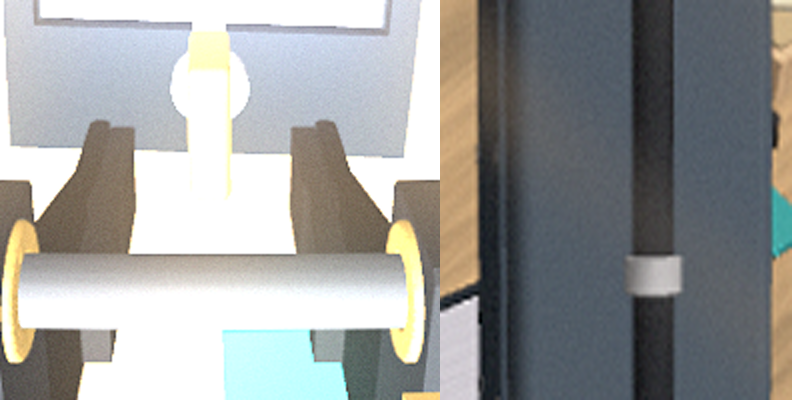

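Run:
```python
from h import *
from rig import robot,camera
s=camera("side");P=np.array([.2023,-.5905,.2046])
for dz in (0.05,.02,0,-.022): print(dz,proj(s,P+[0,0,dz]))
i=cv2.imread("pics/side0.png");a=cv2.resize(i[90:170,550:630],(400,400),interpolation=2)
w=camera("wrist");print(robot.get_obs()["grip_width"]);b=cv2.resize(cv2.convertScaleAbs(w["pixels"][280:380,240:390],alpha=2.2,beta=20),(400,267),interpolation=2)
cv2.imwrite("pics/c3.png",np.hstack([a,np.vstack([b,np.zeros((133,400,3),np.uint8)])]))
```

```text
0.05 [586.4 126. ]
0.02 [582.  138.4]
0 [579.  146.4]
-0.022 [575.9 155.1]
0.03865462411404834
```

View pics/c3.png

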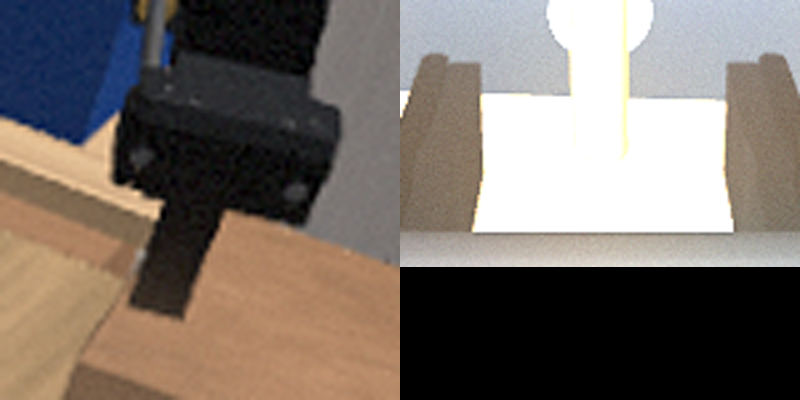

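The side view of the start pose puts the near finger's tip at about (581,152). The wrist view shows the tips at rows 303–304, with pad edges at 271 and 362 for a 38.65 mm opening. Both put the tips about 15 mm *behind* the reported TCP, roughly 37 mm higher than stated. That also explains shutting on air above the wing. I'll descend stepwise and watch the force.

```bash
python3 -m pendant '[[[0,0,4],0],[[0,0,4],0],[[0,0,4],0],[[0,0,0],0]]' 40 20 && python3 -m pendant '[[[0,0,3],0],[[0,0,3],0],[[0,0,0],0]]'
```

```text
time: 5.15
position: [0.4584, -0.3155, 0.063]
tool_rot: [0.988, -0.157, -0.0, -0.0]
ft_force: [0.7, 0.5, 0.0]
grip_width: 0.0403
time: 5.52
position: [0.4585, -0.3156, 0.0573]
tool_rot: [0.988, -0.157, -0.0, -0.0]
ft_force: [0.1, -0.2, 1.3]
grip_width: 0.0398
```

With the stated geometry the tips would now be 5 mm inside the case, yet there is no force, so they do stand higher. I'll go on down and close.

```bash
python3 -m pendant '[[[0,0,4],0],[[0,0,4],0],[[0,0,4],0],[[0,0,4],0],[[0,0,0],0]]' && python3 -m pendant '[[[0,0,0],0],[[0,0,0],0],[[0,0,0],0],[[0,0,0],0],[[0,0,0],0],[[0,0,0],0]]' 0 20
```

```text
time: 6.15
position: [0.4584, -0.3156, 0.0411]
tool_rot: [0.988, -0.157, -0.0, -0.0]
ft_force: [0.5, 0.0, -0.9]
grip_width: 0.0404
time: 6.9
position: [0.458, -0.3156, 0.0416]
tool_rot: [0.988, -0.157, -0.001, -0.0]
ft_force: [-2.9, 0.5, 2.3]
grip_width: 0.0097
```

Gripped at 9.7 mm, which is the wing's thickness. Turn it anticlockwise.

```bash
python3 -m pendant '[[[0,0,0],-7],[[0,0,0],-7],[[0,0,0],-7],[[0,0,0],-7]]' && python3 -m pendant '[[[0,0,0],-10],[[0,0,0],-10],[[0,0,0],-10],[[0,0,0],-10],[[0,0,0],-10],[[0,0,0],-6],[[0,0,0],0]]'
python3 - <<'E'
from h import *
from rig import robot
o=robot.get_obs();print(phi(o)[0],o["position"],o["ft_force"],o["grip_width"])
E
```

```text
time: 7.4
position: [0.4577, -0.3155, 0.0416]
tool_rot: [0.996, 0.088, -0.001, -0.0]
ft_force: [-3.9, -0.3, 3.7]
grip_width: 0.0099
time: 8.28
position: [0.457, -0.3159, 0.0416]
tool_rot: [0.839, 0.545, -0.001, -0.001]
ft_force: [-5.4, -1.4, 3.5]
grip_width: 0.01
65.98737685315565 [ 0.45704783 -0.31592634  0.0416053 ] [-5.4446011  -1.40072763  3.47594907] 0.010026693631436094
```

```bash
python3 -m pendant '[[[0,0,0],0],[[0,0,0],0],[[0,0,0],0],[[0,0,-20],0],[[0,0,-40],0],[[0,0,-40],0],[[0,0,-20],0]]' 40 && python3 -m pendant '[[[23,-1.6,0],0],[[40,-3,0],0],[[40,-3,0],0],[[40,-3,0],0],[[40,-3,0],0],[[0,0,0],10],[[0,0,0],10],[[0,0,0],10]]' && python3 -m pendant '[[[0,0,0],10],[[0,0,0],10],[[0,0,0],10],[[0,0,0],10],[[0,0,0],1.5],[[0,0,0],0]]'
python3 - <<'E'
from h import *
from rig import robot,camera
o=robot.get_obs();print(o["time"],o["position"],phi(o)[0],go(o,(.5191,-.1432),-5.4))
w=camera("wrist");t=camera("top");print("pred a",proj(w,[.5194,-.1435,.076]))
m=cv2.inRange(hsv(w),(10,110,120),(28,255,255))
u,v=proj(w,[.5194,-.1435,.076]).astype(int);r=np.zeros_like(m);r[v-50:v+50,u-40:u+40]=m[v-50:v+50,u-40:u+40]
for b in blobs(r,60): print(cv2.minAreaRect(b),rect(w,b,.076))
cv2.imwrite("pics/c4.png",np.hstack([w["pixels"],cv2.resize(t["pixels"][195:300,310:440],None,fx=1.2,fy=4.57)[:480]])[:,:798])
cv2.imwrite("pics/w4.png",w["pixels"])
E
```

```text
time: 9.15
position: [0.4598, -0.3165, 0.1639]
tool_rot: [0.839, 0.544, 0.001, 0.002]
ft_force: [-1.5, -0.3, -0.1]
grip_width: 0.0398
time: 10.15
position: [0.5212, -0.1427, 0.1615]
tool_rot: [0.952, 0.306, 0.0, -0.0]
ft_force: [0.6, -0.2, -0.2]
grip_width: 0.04
time: 10.9
position: [0.521, -0.1431, 0.1615]
tool_rot: [0.999, -0.048, 0.0, -0.0]
ft_force: [0.3, 0.3, 0.3]
grip_width: 0.0401
10.9 [ 0.52104405 -0.14309072  0.16153547] -5.476215451988342 (array([-1.9,  0.3, -0.1]), np.float64(-5.48))
pred a [313.3 250.3]
((314.3785400390625, 246.88682556152344), (14.430455207824707, 58.0341682434082), 1.7899105548858643) [ 520.3 -141.7   39.3    9.3   82.8]
```

View pics/w4.png

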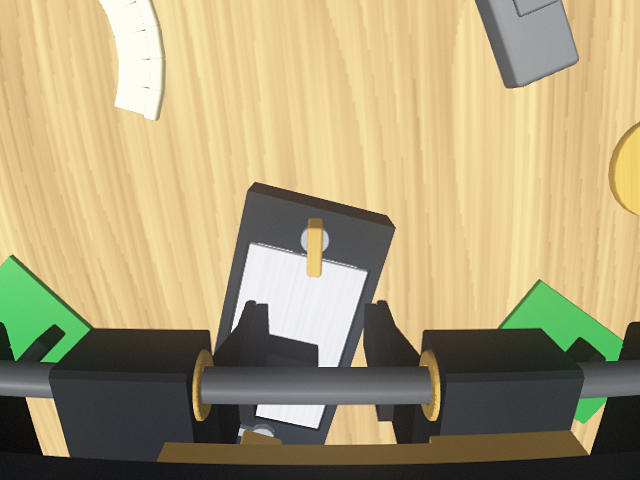

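Screw a's wing is at (314,247), centre about (520,-144), 83–84°. Screw b, at the lower edge (262,435), is seen swung across the case, tongue to the left and off the cover. Descend on screw a.

```bash
python3 -m pendant '[[[-1.1,0.9,10],0.8],[[0,0,25],0],[[0,0,30],0],[[0,0,25],0],[[0,0,15],0],[[0,0,10],0],[[0,0,5],0],[[0,0,0],0]]' 40 20 && python3 -m pendant '[[[0,0,0],0],[[0,0,0],0],[[0,0,0],0],[[0,0,0],0],[[0,0,0],0],[[0,0,0],0]]' 0 20
```

```text
time: 12.0
position: [0.52, -0.1441, 0.0417]
tool_rot: [0.998, -0.056, 0.0, 0.0]
ft_force: [0.7, -0.4, -0.0]
grip_width: 0.0402
time: 12.75
position: [0.5199, -0.144, 0.0417]
tool_rot: [0.998, -0.056, 0.0, 0.0]
ft_force: [0.2, 0.7, 3.1]
grip_width: 0.0099
```

```bash
python3 -m pendant '[[[0,0,0],-8],[[0,0,0],-10],[[0,0,0],-10],[[0,0,0],-10],[[0,0,0],-10],[[0,0,0],-10],[[0,0,0],-10],[[0,0,0],-5]]' && python3 -m pendant '[[[0,0,0],0],[[0,0,0],0],[[0,0,0],0],[[0,0,0],0],[[0,0,-20],0],[[0,0,-40],0],[[0,0,-40],0],[[0,0,-10],0]]' 40
python3 - <<'E'
from h import *
from rig import robot
o=robot.get_obs();print(phi(o)[0],o["position"],go(o,(.4886,-.2285),70))
E
```

```text
time: 13.75
position: [0.5187, -0.1447, 0.0418]
tool_rot: [0.835, 0.551, -0.001, -0.0]
ft_force: [-2.9, -3.5, 2.8]
grip_width: 0.0101
time: 14.75
position: [0.5214, -0.1446, 0.154]
tool_rot: [0.836, 0.549, 0.001, 0.002]
ft_force: [-0.1, 0.4, -0.5]
grip_width: 0.0397
66.59475367738051 [ 0.5213686  -0.14462844  0.15402586] (array([-90. ,   3.2,  -3.4]), np.float64(66.59))
```

```bash
python3 -m pendant '[[[-15,0.2,0],-3.4],[[-25,1,0],0],[[-25,1,0],0],[[-25,1,0],0],[[0,0,20],0],[[0,0,0],0]]' 40
python3 - <<'E'
from h import *
from rig import robot,camera
o=robot.get_obs();print(o["time"],o["position"],phi(o)[0],go(o,(.4886,-.2285),70))
w=camera("wrist");print("rib pred",proj(w,[.4886,-.2285,.07]),"tcp",proj(w,o["position"]))
cv2.imwrite("pics/w5.png",w["pixels"])
t=camera("top");cv2.imwrite("pics/t5.png",t["pixels"])
E
```

```text
time: 15.5
position: [0.4894, -0.2284, 0.1294]
tool_rot: [0.819, 0.573, -0.001, -0.003]
ft_force: [-0.1, 0.1, 0.6]
grip_width: 0.04
15.5 [ 0.48935864 -0.22837104  0.12944986] 69.9435115577313 (array([-0.4, -0.7, -0.1]), np.float64(69.94))
rib pred [315.  262.2] tcp [315.8 306.1]
```

View pics/w5.png

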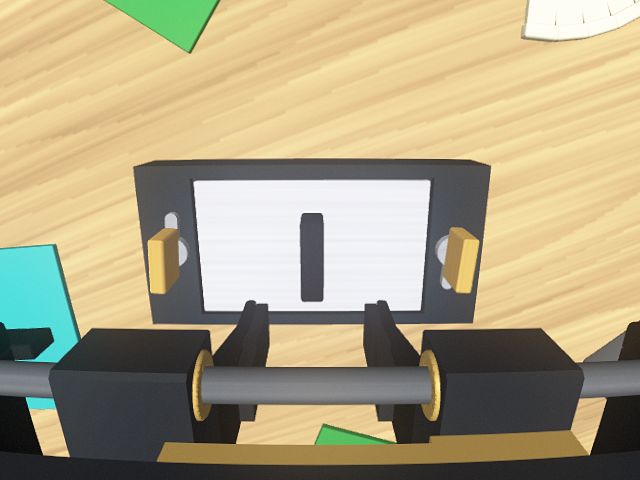

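Both wings, at (163,261) and (460,260), now lie across the case with their tongues off the cover, which is loosened. The rib at (312,257) is within 2 mm of the prediction. Descend and grip.

```bash
python3 -m pendant '[[[-0.6,-4,15],0],[[0,0,25],0],[[0,0,25],0],[[0,0,15],0],[[0,0,8],0],[[0,0,6],0],[[0,0,0],0]]' 40 30 && python3 -m pendant '[[[0,0,0],0],[[0,0,0],0],[[0,0,0],0],[[0,0,0],0],[[0,0,0],0],[[0,0,0],0]]' 0 30
```

```text
time: 16.48
position: [0.4874, -0.2286, 0.0376]
tool_rot: [0.819, 0.574, 0.0, 0.0]
ft_force: [0.5, -0.4, 0.0]
grip_width: 0.0401
time: 17.23
position: [0.4873, -0.2288, 0.0378]
tool_rot: [0.819, 0.574, 0.0, 0.0]
ft_force: [-0.6, -2.5, 3.3]
grip_width: 0.0139
```

Gripped at 13.9 mm, which is the rib's thickness. Lift.

```bash
python3 -m pendant '[[[0,0,-3],0],[[0,0,-4],0],[[0,0,-5],0],[[0,0,-6],0],[[0,0,-10],0],[[0,0,-15],0],[[0,0,-20],0],[[0,0,-25],0]]' && python3 -m pendant '[[[0,0,-12],0],[[0,0,0],0]]'
python3 - <<'E'
from h import *
from rig import robot,camera
o=robot.get_obs();ph,M=phi(o);print(o["position"],ph,o["ft_force"],o["grip_width"])
c=np.array([.4925,.2243]);
# cover centre is at tool (0.7,1.1) mm; final jaw angle 92
a=np.radians(92);off=(.7*np.array([np.cos(a),np.sin(a)])+1.1*np.array([np.sin(a),-np.cos(a)]))/1000
print("target",c-off,go(o,c-off,92))
w=camera("wrist");cv2.imwrite("pics/w6.png",w["pixels"])
E
```

```text
time: 18.23
position: [0.487, -0.2284, 0.1268]
tool_rot: [0.819, 0.574, -0.0, -0.0]
ft_force: [0.3, 0.3, -2.3]
grip_width: 0.0138
time: 18.48
position: [0.4878, -0.2289, 0.1388]
tool_rot: [0.819, 0.574, 0.0, 0.001]
ft_force: [0.3, 0.1, -2.1]
grip_width: 0.0141
[ 0.48778729 -0.22892811  0.13875244] 69.99673552174336 [ 0.30347916  0.13190674 -2.14993178] 0.014097794974797186
target [0.4914251  0.22356204] (array([ 426.4, -151.4,  -22. ]), np.float64(70.0))
```

The cover hangs in the grip (−2.2 N, width 14 mm). Carry it to the board.

```bash
python3 -m pendant '[[[10,-3.5,0],0],[[20,-7,0],0],[[28,-10,0],0],[[28,-10,0],0],[[28,-10,0],0],[[28,-10,0],0],[[28,-10,0],0],[[28,-10,0],0]]' && python3 -m pendant '[[[28,-10,0],0],[[28,-10,0],0],[[28,-10,0],0],[[28,-10,0],0],[[28,-10,0],0],[[28,-10,0],0],[[28,-10,0],0],[[20,-7,0],0]]' && python3 -m pendant '[[[12,-4,0],0],[[0,0,0],-5],[[0,0,0],-7],[[0,0,0],-7],[[0,0,0],-3],[[0,0,0],0]]'
python3 - <<'E'
from h import *
from rig import robot,camera
o=robot.get_obs();print(o["time"],o["position"],phi(o)[0],o["ft_force"],o["grip_width"],go(o,(.4914,.2236),92))
w=camera("wrist");cv2.imwrite("pics/w7.png",w["pixels"])
# cover centre seen from the wrist: aluminium blob at its top height
z=.034+.006+o["position"][2]-.0378
h=hsv(w);m=cv2.inRange(h,(0,0,190),(180,25,255))
for b in blobs(m,2000): print(rect(w,b,z),cv2.boundingRect(b))
for b in blobs(blue(w),2000): print("blue",rect(w,b,.006),cv2.boundingRect(b))
E
```

```text
time: 19.52
position: [0.4874, -0.0158, 0.137]
tool_rot: [0.819, 0.574, -0.001, -0.001]
ft_force: [0.5, 0.9, -2.2]
grip_width: 0.0141
time: 20.52
position: [0.4882, 0.2133, 0.1369]
tool_rot: [0.819, 0.574, -0.001, -0.001]
ft_force: [0.1, -0.5, -1.9]
grip_width: 0.0138
time: 21.28
position: [0.4897, 0.2237, 0.1372]
tool_rot: [0.695, 0.719, -0.001, -0.0]
ft_force: [0.4, -1.2, -2.9]
grip_width: 0.014
21.275 [0.48972592 0.22368886 0.13721281] 91.96031190279332 [ 0.41066302 -1.17236517 -2.86538259] 0.014004487419593308 (array([-0.1,  1.7, -0. ]), np.float64(91.96))
[474.3 223.2 149.6  56.3 -88. ] (143, 215, 347, 119)
[402.6 105.7  40.6  21.3 -81.4] (0, 70, 87, 62)
blue [444.4 228.6 206.1  62.6 -88. ] (183, 126, 288, 88)
```

View pics/w7.png

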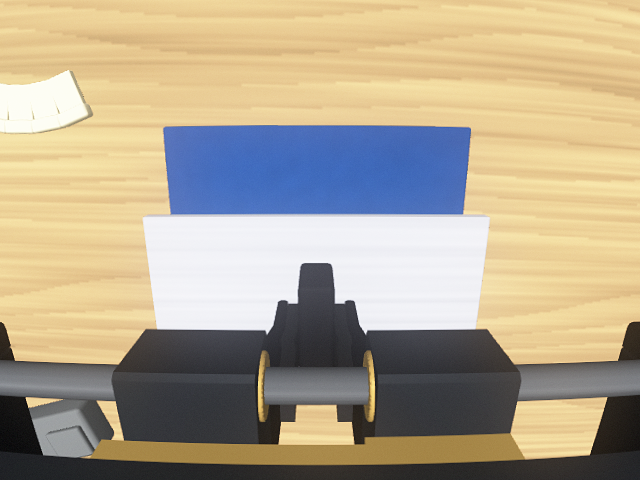

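The cover (centre about (491,224), 92°) hangs level over the board (about (493,224), 92°). It needs +1.5 mm along tool y, then about 127 mm down.

```bash
python3 -m pendant '[[[0,1.5,10],0],[[0,0,25],0],[[0,0,30],0],[[0,0,25],0],[[0,0,15],0],[[0,0,10],0],[[0,0,6],0],[[0,0,0],0]]' && python3 -m pendant '[[[0,0,1.5],0],[[0,0,1],0],[[0,0,1],0],[[0,0,0],0]]'
```

```text
time: 22.32
position: [0.4922, 0.2237, 0.0166]
tool_rot: [0.695, 0.719, 0.0, 0.0]
ft_force: [-0.1, 0.1, -1.3]
grip_width: 0.0137
time: 22.82
position: [0.4921, 0.2237, 0.0131]
tool_rot: [0.695, 0.719, 0.0, 0.0]
ft_force: [-0.1, 0.6, -1.9]
grip_width: 0.0139
```

```bash
python3 -m pendant '[[[0,0,1],0],[[0,0,1],0],[[0,0,0],0]]' && python3 -m pendant '[[[0,0,0.7],0],[[0,0,0.7],0],[[0,0,0],0],[[0,0,0],0]]'
```

```text
time: 23.2
position: [0.492, 0.2236, 0.0109]
tool_rot: [0.695, 0.719, -0.0, -0.0]
ft_force: [0.6, 0.4, -1.4]
grip_width: 0.0136
time: 23.7
position: [0.4921, 0.2237, 0.0099]
tool_rot: [0.695, 0.719, 0.0, 0.0]
ft_force: [-0.9, 0.2, 0.8]
grip_width: 0.0136
```

Contact: the weight has gone off the wrist. A hair more, then release and rise.

```bash
python3 -m pendant '[[[0,0,0.4],0],[[0,0,0],0]]' && python3 -m pendant '[[[0,0,0],0],[[0,0,0],0],[[0,0,0],0],[[0,0,0],0]]' 40 && python3 -m pendant '[[[0,0,-10],0],[[0,0,-25],0],[[0,0,-40],0],[[0,0,-40],0],[[0,0,-30],0],[[0,-20,0],0],[[0,-40,0],0],[[0,-40,0],0]]' && python3 -m pendant '[[[30,0,-20],0],[[50,0,-20],0],[[50,0,0],0],[[0,0,0],0]]'
python3 - <<'E'
from h import *
from rig import robot,camera
o=robot.get_obs();print(o["time"],o["position"],o["ft_force"])
t=camera("top");cv2.imwrite("pics/t8.png",t["pixels"])
h=hsv(t);m=cv2.inRange(h,(0,0,140),(180,45,255));m[:190]=0;m[310:]=0;m[:,:100]=0;m[:,240:]=0
for b in blobs(m,300): print("cover",rect(t,b,.012))
m=blue(t)|m;m[:180]=0;m[310:]=0;m[:,250:]=0;m[:,:80]=0
for b in blobs(m,500): print("board",rect(t,b,.006))
cv2.imwrite("pics/c8.png",cv2.resize(t["pixels"][170:310,80:450],None,fx=2.1,fy=2.1,interpolation=2))
E
```

```text
time: 23.95
position: [0.4921, 0.2237, 0.0098]
tool_rot: [0.695, 0.719, 0.0, 0.0]
ft_force: [-1.0, -0.6, 4.6]
grip_width: 0.0138
time: 24.45
position: [0.4921, 0.2237, 0.0091]
tool_rot: [0.695, 0.719, -0.0, -0.0]
ft_force: [0.5, 0.4, -0.2]
grip_width: 0.0386
time: 25.45
position: [0.3912, 0.2201, 0.155]
tool_rot: [0.695, 0.719, 0.001, 0.0]
ft_force: [0.0, 0.8, 0.3]
grip_width: 0.0403
time: 25.95
position: [0.3877, 0.3531, 0.1954]
tool_rot: [0.693, 0.721, 0.002, 0.0]
ft_force: [0.2, -0.1, 0.5]
grip_width: 0.0398
25.95 [0.3876876  0.35306117 0.19537311] [ 0.17521956 -0.10190952  0.523634  ]
cover [493.5 224.7 147.6  88.9 -88.5]
board [492.6 223.9 217.1 157.  -88. ]
```

View pics/c8.png

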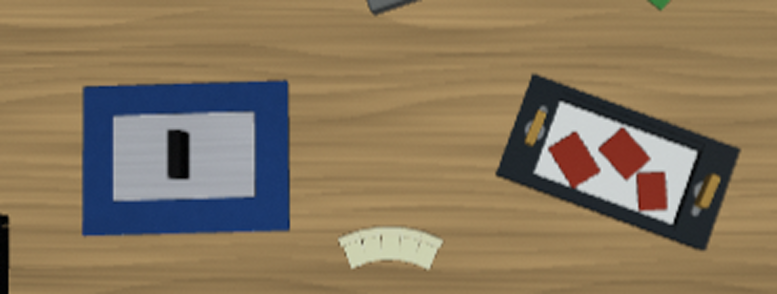

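The cover, at crop (183,156), lies flat and centred on the board, and the case at (618,160) is open with both wings across. The robot is clear.

```bash
python3 -c "
from rig import order
print(order.hand_in())"
```

```text
the job is handed in; nothing more can be done
None
```

The job is done and handed in at about 26 s of the 56 s allowed. I loosened screw_b by about 84° and then screw_a by about 73° (to about 86° open, given its starting angle). Then I lifted the cover straight up, laid it on the blue board and let go.

**Last checks:** the final top view puts the cover's centre at (493.5, 224.7) mm and the board's at (492.6, 223.9) mm. Their long sides are within 0.5° of each other. The case is open with both wings across it, the robot is clear of everything, and the largest force I read was about 6 N.

**Disagreements:**
- **Fingertip position:** the wrist and side views put the fingertips about 15 mm behind the reported TCP, not 22 mm ahead as stated. My first grasp therefore closed on air above the wing. I went lower step by step while watching the force, and the later grips closed at 10 and 14 mm, as they should.
- **Rib height:** my one two-view measurement of the rib came out at 50 mm instead of the 70 mm expected for its top. I put this down to roughly picked points and used the given height, which the later wrist view fitted to within 2 mm.

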